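# Assemble a small sieve column on its shaker

### The arm

A 6-joint arm with a two-finger parallel gripper is mounted at the origin on a cart in front of the work surface, level with it; the furniture and walls round the work are solid. World frame = base frame: x ahead of the robot, y to its left, z up, the work surface at z = 0. Lengths are in m, angles in rad, forces in N, time in s.
With the tool pointing down it reaches from about 0.375 to 0.9 m from the base axis. Payload 3.1 kg.
Tool frame: the origin (TCP) lies where the fingers leave the gripper's body, on its centre line; the fingertips stand 70 mm ahead of it and the grasp point (between the pads) lies 51 mm ahead of it; z points along the fingers, y is the line along which they close (so a half turn about z gives the same grasp; the last joint's range is limited). The gripper opens to 87 mm and grips with 3 to 60 N. Pads are 19 mm wide; open, the fingers measure 117 mm over their backs; the gripper's body (75 mm by 190 mm) begins 51 mm behind the grasp point.
Start: joints at [-1.435, 0.527, 1.433, -0, 1.181, -0.178], TCP at [0.194, -0.594, 0.292] pointing down, gripper open.
Joint ranges: [-3.08, 3.08], [-0.75, 2.2], [0.22, 2.44], [-1.43, 4.57], [0, 2.65], [-2.85, 2.85]. Speed limits (rad/s): [2.79, 2.79, 3.14, 3.14, 3.14, 3.14].

### API

Orientations are given as a unit quaternion [x, y, z, w].
In Python, from rig import robot gives the robot as it stands.
- The arm moves only by the tool send_rows, never from a script. Its argument "deltas" is text: rows parted by semicolons, each of 7 numbers parted by spaces: the shift along the tool's x, y, z in mm, then the turn, a rotation vector about the tool's x, y, z in degrees, then the opening, from 0 (shut) to 1 (fully open). A call has 1 to 10 rows; each row shifts and turns the commanded pose from where the row before left it, along the tool's axes as they then stand; what a row does not reach is not made up. A row lasts 1/8 s, in which the tool goes at most 62.5 mm and 10.7 degrees, less where a joint would pass 70% of its speed; a pose out of reach is approached as far as the arm can. A call is refused whole if a number of a shift passes 62.5 or a number of a turn 10.7, either way. A call with a gripper value outside its range is refused whole. The fingers move at their own pace and stop on an object; "newtons" is the grip in N (left out, the last holds). Time passes only in rows, so rows that do not move let the fingers close. It gives the time, the measured TCP pose, the force, the opening and the grip force at its end, in the units of the state.
- robot.get_obs(): the state, without advancing time (a new reading comes with each control period).
- robot.camera(name): name is "scene" or "top" or "wrist"; returns a dict with "image" (480x640x3 uint8, red, green, blue), "depth" (480x640 float32, m along the optical axis (not along the pixel's ray), 0 where there is no reading), "fovy" (degrees; the focal length in pixels is half the picture's height over the tangent of half this angle, whatever the lens; pixels are square), "cx", "cy" (the principal point, pixels), "rvec" (rotation vector, rad) and "tvec" (3), from world to camera coordinates, as OpenCV has them. Camera axes: x right, y down, z forward; pixel columns grow to the right and rows downward; lengths in m; the calibration is good to about 2 mm. A picture is of the moment at which its call begins.
- robot.hand_in(): hands the job in; it is judged then, once.
Trained networks look in the newest picture that a camera, given by its name, has taken for a name from the list of things; names that differ only in an ending like _2 or _b are one class to them, and where a whole thing is asked for, a point or a joint stands for the part that bears it (a point fixed in the world has none). Each returns a list of dicts, best first, with "p" (0 to 1); they miss things now and then, are a little off and sometimes report something else, mostly with a low value. They report only what shows in the picture. A call takes as long as a camera call. They do not tell look-alikes from the thing itself.
- robot.find_in(camera, thing): "box" ([left, top, right, bottom] in pixels, round what is visible of it).
- robot.cut_out(camera, thing): "region" (480x640 bool, what is visible of it) and "box" ([left, top, right, bottom] in pixels, round what is visible of it).
The state is a dict: "time": time; "q": joint angles; "joint_velocities": joint speeds; "joint_torque": joint torques, N m; "position": TCP position; "tool_rot": TCP orientation; "ft_force": force on the tool from outside, world axes, zero at the start; "moment": the same for the moment, N m; "grip_width": finger opening in m; "grip_force": force on a finger pad.
Only numpy, scipy, OpenCV 4.12 (cv2) and the standard library are available. Lean on these libraries where they do the work, as an engineer would, in place of code of your own. Each camera call takes 0.05 s, during which the arm holds its last target. There are 200 camera calls.

### The job

Build the sieve column on the shaker base, one part at a time from the bottom up: first the receiver pan in the shaker's collar, on it the fine sieve, then the coarse sieve, and last the lid. Seat each part fully home and upright in the one below, then let go of the finished column, and leave the eraser, the moisture dish and the clear dish of grains where they are.

Things in the scene. Friction and masses are not known exactly. Their poses are not given: they have to be found in the camera images.
- shaker_seat (a point): Sieve shaker base, fixed: round grey housing, 110 mm across, 30 mm high, with a small black dial near its edge and in its middle a raised bright metal collar (60 mm outside, 50 mm bore, 13 mm high) that takes the pan's foot. It may stand in any place among the parts. The point is the centre of the collar's upper rim, 43 mm above the bench; z up.
- pan_mid (a point): Receiver pan: round steel cup 56 mm across, 47 mm high in all, open on top, with a plain solid bright floor. Straight body 36 mm high, wall 3 mm. Below it a tapered foot, 11 mm high, 47 to 32 mm across, drops into the 50 mm bore of the part below till the body rests on its rim. Seated, its centre is 12.5 mm above the shaker's rim point. 0.1 kg. Origin: its centre, half-way up; z up.
- fine_sieve_mid (a point): Fine sieve: shallow round steel ring 56 mm across, 37 mm high in all, open on top, with a close wire mesh floor. Straight body 26 mm high, wall 3 mm. Below it a tapered foot, 11 mm high, 47 to 32 mm across, drops into the 50 mm bore of the part below till the body rests on its rim. Seated, its centre is 31 mm above the pan's. 0.08 kg. Origin: its centre, half-way up; z up.
- coarse_sieve_mid (a point): Coarse sieve: deep round steel ring 56 mm across, 61 mm high in all, open on top, its floor a plate with seven 10 mm holes. Straight body 50 mm high, wall 3 mm. Below it a tapered foot, 11 mm high, 47 to 32 mm across, drops into the 50 mm bore of the part below till the body rests on its rim. Seated, its centre is 38 mm above the fine sieve's. 0.12 kg. Origin: its centre, half-way up; z up.
- lid_mid (a point): Lid: steel disc 56 mm across, 5 mm thick, with an upright black knob 18 mm across, 22 mm high (upper 15 mm straight) on its middle; 38 mm high in all. Below it a tapered foot, 11 mm high, 47 to 32 mm across, drops into the 50 mm bore of the part below till the body rests on its rim. Seated, its centre is 38.5 mm above the coarse sieve's. 0.08 kg. Origin: its centre, half-way up; z up.
- eraser: Bystander, to be left alone: small eraser in a brown sleeve, 21 x 44 x 12 mm, lying flat in the middle of the work. Origin at the centre of its underside, y along its length.
- moisture_dish: Bystander, to be left alone: round aluminium dish with a flat lid and no knob, 61 mm in diameter, 26 mm high, at the left of the parts. Origin at the centre of its underside.
- petri: Bystander, to be left alone: clear flat round dish with some grains, 68 mm in diameter, 14 mm high, at the right of the parts. Origin at the centre of its underside.
There are look-alikes about, which are no part of the job. What is shaped like the part that bears lid_mid but purple is not meant.

How it is judged:
On the way, in this order (a step that is already met when the one before it is completed fails the run):
1. the receiver pan is seated in the shaker's collar (horizontal distance between pan_mid and shaker_seat below 0.006 m and z of pan_mid in the frame of shaker_seat between 0.0085 and 0.0165 m and angle between pan_mid's own z axis and vertical below 0.1 rad), for 0.2 s.
2. the fine sieve is seated on the receiver pan (all of step 1 and horizontal distance between fine_sieve_mid and pan_mid below 0.006 m and z of fine_sieve_mid in the frame of pan_mid between 0.027 and 0.035 m and angle between fine_sieve_mid's own z axis and vertical below 0.1 rad), for 0.2 s.
3. the coarse sieve is seated on the fine sieve (all of step 2 and horizontal distance between coarse_sieve_mid and fine_sieve_mid below 0.006 m and z of coarse_sieve_mid in the frame of fine_sieve_mid between 0.034 and 0.042 m and angle between coarse_sieve_mid's own z axis and vertical below 0.1 rad), for 0.2 s.
4. the lid is seated on the coarse sieve (all of step 3 and horizontal distance between lid_mid and coarse_sieve_mid below 0.006 m and z of lid_mid in the frame of coarse_sieve_mid between 0.0345 and 0.0425 m and angle between lid_mid's own z axis and vertical below 0.1 rad), for 0.2 s.
At the end, for the whole second after the job is handed in: From the bottom up the shaker's collar holds receiver pan, fine sieve, coarse sieve and lid, each centred on the one below within 6 mm, at its seated height within 4 mm and upright within 0.1 rad; all are at rest (below 0.02 m/s) (all of step 4 and linear speed of each of pan, fine_sieve, coarse_sieve, lid below 0.02 m/s); the robot touches nothing.
It fails at once if the eraser is pushed more than 20 mm from its place (distance of eraser from where it was at the start of the episode above 0.02 m).
It fails at once if the moisture dish is pushed more than 20 mm from its place (distance of moisture_dish from where it was at the start of the episode above 0.02 m).
It fails at once if the clear dish of grains is pushed more than 20 mm from its place (distance of petri from where it was at the start of the episode above 0.02 m).
It also fails if it takes over 102 s, if anything falls off the work surface, if the arm or the gripper's body presses on something with over 40 N, if the wrist force passes 120 N, or if a joint passes its speed limit or range.

## Working session

There is one attempt and no reset: what is moved stays moved. The work goes in short steps, Python scripts to look and compute and a tool call to move; the robot and the scene stay as the last step left them, time stands still between calls to the robot, and variables do not carry over. Pictures are saved under pics/ and viewed, at most 14 in all, crops included, and the job is handed in when it is done.

Besides the shell and the picture viewer there is one more tool, called after "Request:" by a JSON object that holds its "fn" and its "kwargs". send_rows: Moves the arm, as the interface text tells. Its arguments: {"type":"object","properties":{"deltas":{"type":"string"},"newtons":{"type":"number"}},"required":["deltas"]}

```bash
mkdir -p pics
cat > h.py <<'E'
import numpy as np, cv2
from rig import robot
from scipy.spatial.transform import Rotation as R
def cam(n):
    c=robot.camera(n); c['R']=R.from_rotvec(np.ravel(c['rvec'])).as_matrix(); c['f']=240/np.tan(np.radians(c['fovy'])/2); return c
def pts(c):
    d=c['depth']; v,u=np.mgrid[:480,:640]
    P=np.stack([(u-c['cx'])/c['f']*d,(v-c['cy'])/c['f']*d,d],-1)
    return (P-np.ravel(c['tvec']))@c['R']
def save(c,n,box=None,s=1):
    im=c['image'][...,::-1]
    if box: im=im[box[1]:box[3],box[0]:box[2]]
    cv2.imwrite(f'pics/{n}.png',cv2.resize(im,None,fx=s,fy=s,interpolation=cv2.INTER_CUBIC))
E
python3 - <<'E'
from h import *
for n in ['top','scene']:
    c=cam(n); save(c,n); P=pts(c)
    print(n,c['fovy'],'cam at',(-c['R'].T@np.ravel(c['tvec'])).round(3))
    for t in ['shaker_seat','pan_mid','fine_sieve_mid','coarse_sieve_mid','lid_mid','eraser','moisture_dish','petri']:
        try:
            for r in robot.cut_out(n,t)[:4]:
                m=r['region']&(c['depth']>0); q=P[m]
                zt=np.percentile(q[:,2],95); top=q[q[:,2]>zt-.006]
                print(t,round(r['p'],2),np.round(r['box']),'z95',zt.round(3),'topmid',((top.min(0)+top.max(0))/2).round(3)[:2],'ext',np.ptp(top,axis=0).round(3)[:2])
        except Exception as e: print(t,e)
print(robot.get_obs())
E
```

```text
top 48.29506129097185 cam at [ 0.393 -0.     1.182]
shaker_seat 0.67 [251. 152. 298. 202.] z95 0.043 topmid [0.65  0.138] ext [0.075 0.085]
pan_mid 0.75 [366. 186. 393. 210.] z95 0.048 topmid [ 0.607 -0.089] ext [0.054 0.052]
fine_sieve_mid 0.67 [427. 247. 456. 274.] z95 0.038 topmid [ 0.48  -0.225] ext [0.054 0.054]
fine_sieve_mid 0.44 [208. 276. 236. 297.] z95 0.038 topmid [0.423 0.249] ext [0.015 0.017]
coarse_sieve_mid 0.6 [334. 243. 362. 272.] z95 0.063 topmid [ 0.478 -0.021] ext [0.053 0.055]
lid_mid 0.78 [215. 223. 238. 249.] z95 0.038 topmid [0.526 0.243] ext [0.015 0.016]
lid_mid 0.76 [180. 316. 205. 342.] z95 0.039 topmid [0.325 0.314] ext [0.015 0.018]
lid_mid 0.67 [214. 272. 235. 294.] z95 0.038 topmid [0.423 0.249] ext [0.015 0.017]
eraser 0.78 [325. 207. 348. 219.] z95 0.016 topmid [0.584 0.002] ext [0.021 0.042]
moisture_dish 0.82 [162. 205. 192. 228.] z95 0.03 topmid [0.564 0.354] ext [0.058 0.058]
petri 0.63 [484. 200. 515. 232.] z95 0.013 topmid [ 0.58 -0.35] ext [0.068 0.068]
scene 49.478454891976064 cam at [-0.256 -0.534  0.553]
shaker_seat 0.94 [292. 190. 338. 21
[... 934 characters left out ...]
e': 0.9, 'q': array([-1.43450732e+00,  5.27473774e-01,  1.43270008e+00, -8.92523262e-06,
        1.18139687e+00, -1.78503681e-01]), 'joint_velocities': array([ 0.00067842,  0.00058864, -0.00093725,  0.00085279, -0.00019602,
        0.00021291]), 'joint_torque': array([-1.64832876e-03, -4.40000367e+01, -1.76989746e+01,  6.33106031e-02,
        5.02811023e-02,  4.67621291e-06]), 'position': array([ 0.19353296, -0.59425761,  0.2922645 ]), 'tool_rot': array([ 9.87638481e-01,  1.56748943e-01, -4.35903052e-06,  1.08742093e-05]), 'ft_force': array([-0.99037862, -0.61967072, -0.22621123]), 'moment': array([-0.01037997,  0.02877674,  0.0290946 ]), 'grip_force': 0.0, 'grip_width': 0.08688770934618831}
```

View pics/top.png

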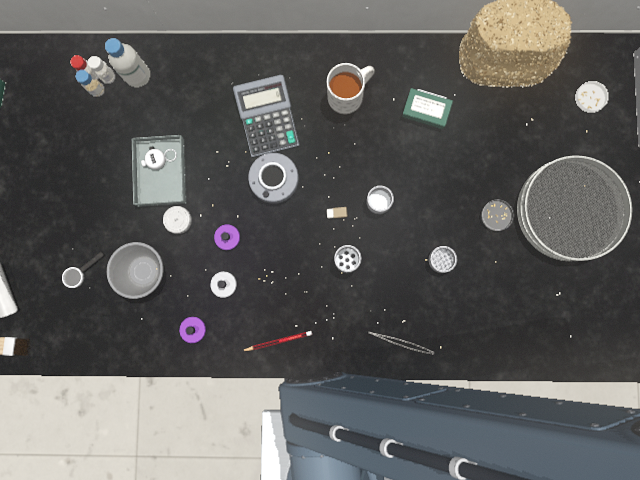

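Run:
```python
from h import *
im=cv2.imread('pics/top.png')
a=cv2.resize(im[140:350,150:320],None,fx=2.35,fy=2.35,interpolation=2); b=cv2.resize(im[140:350,320:490],None,fx=2.35,fy=2.35,interpolation=2)
cv2.imwrite('pics/crop.png',np.hstack([a,b])[:, :800])
```

```text
(no output)
```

View pics/crop.png

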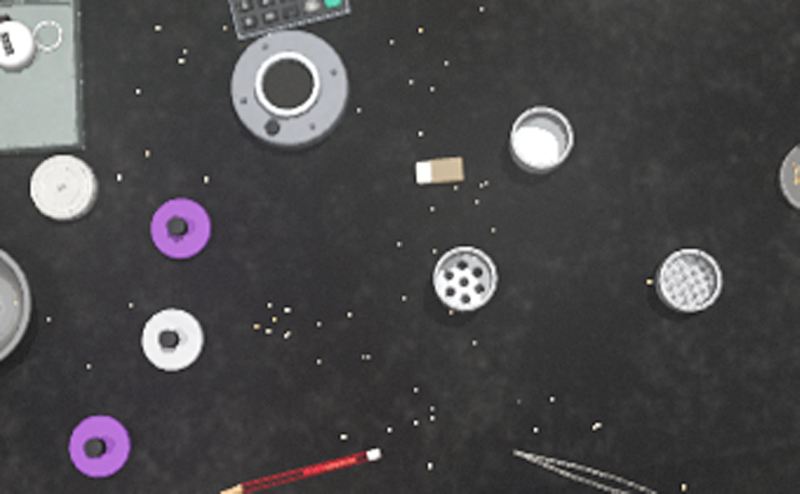

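Candidates in the top picture: pan (380,199), fine mesh sieve (443,259), coarse 7-hole sieve (347,259) and shaker (273,177). There are three lids: steel/white at (223,284), and purple look-alikes at (227,237) and (192,330). I choose the steel one. The crop confirms this, and all parts stand upright. I'll square the tool with the world axes and head for the pan.

Request:
{"fn": "send_rows", "kwargs": {"deltas": "0 0 0 0 0 9 1;0 0 0 0 0 9 1;34 -42 0 0 0 0 1;34 -42 0 0 0 0 1;34 -42 0 0 0 0 1;34 -42 0 0 0 0 1;34 -42 0 0 0 0 1;34 -42 0 0 0 0 1;34 -42 0 0 0 0 1;34 -42 0 0 0 0 1", "newtons": 20}}

```text
time: 2.15
position: [0.4664, -0.2568, 0.2925]
tool_rot: [1.0, 0.0, 0.0, 0.0]
ft_force: [1.1, -1.5, 0.0]
grip_width: 0.087
grip_force: 0.0
```

Request:
{"fn": "send_rows", "kwargs": {"deltas": "34 -42 0 0 0 0 1;34 -42 15 0 0 0 1;34 -42 15 0 0 0 1;5 -42 10 0 0 0 1;0 0 0 0 0 0 1;0 0 0 0 0 0 1"}}

```text
time: 2.9
position: [0.5724, -0.0903, 0.2525]
tool_rot: [1.0, 0.001, 0.0, 0.0]
ft_force: [-0.2, 0.3, 0.3]
grip_width: 0.087
grip_force: 0.0
```

```bash
cat >> h.py <<'E'
def circ(xy):
    A=np.c_[2*xy,np.ones(len(xy))]; 
    w=np.ones(len(xy),bool)
    for _ in range(6):
        s=np.linalg.lstsq(A[w],(xy[w]**2).sum(1),rcond=None)[0]; r=np.sqrt(s[2]+s[0]**2+s[1]**2)
        e=abs(np.hypot(*(xy-s[:2]).T)-r); w=e<max(.003,np.median(e)*1.5)
    return s[:2].round(4),r.round(4),int(w.sum())
def rim(P,c0,z0,z1,rad=.045):
    m=(P[...,2]>z0)&(P[...,2]<z1)&(np.hypot(P[...,0]-c0[0],P[...,1]-c0[1])<rad)
    return circ(P[m][:,:2]),np.median(P[m][:,2]).round(4)
E
python3 - <<'E'
from h import *
o=robot.get_obs(); print(o['time'],o['position'],R.from_quat(o['tool_rot']).as_matrix().round(3).tolist())
T={'shaker':((.65,.138),.038,.048,.036),'pan':((.607,-.09),.042,.052,.036),'fine':((.479,-.226),.032,.042,.036),'coarse':((.478,-.022),.056,.066,.036),'lid':((.423,.249),.030,.044,.014),'liddisc':((.423,.249),.010,.022,.036)}
for n in ['top','wrist']:
    c=cam(n);P=pts(c); save(c,n+'2')
    for k,(c0,a,b,r) in T.items():
        try: print(n,k,rim(P,c0,a,b,r))
        except Exception as e: print(n,k,'none')
E
```

```text
2.9 [ 0.57241732 -0.09028116  0.25245899] [[1.0, 0.001, 0.0], [0.001, -1.0, -0.001], [0.0, 0.001, -1.0]]
top shaker ((array([0.6579, 0.1427]), np.float64(0.0271), 157), np.float64(0.0432))
top pan ((array([ 0.1718, -0.0298]), np.float64(0.4206), 1), np.float64(0.0478))
top fine ((array([ 0.4798, -0.2254]), np.float64(0.0262), 123), np.float64(0.0369))
top coarse ((array([0., 0.]), np.float64(0.0), 0), np.float64(nan))
top lid ((array([0.4229, 0.249 ]), np.float64(0.007), 46), np.float64(0.0376))
top liddisc ((array([0.4231, 0.2493]), np.float64(0.0234), 308), np.float64(0.0165))
wrist shaker ((array([0.6583, 0.1393]), np.float64(0.0268), 849), np.float64(0.0421))
wrist pan ((array([ 0.6087, -0.0925]), np.float64(0.0261), 970), np.float64(0.0466))
wrist fine ((array([ 0.4823, -0.2281]), np.float64(0.0247), 274), np.float64(0.0364))
wrist coarse ((array([ 0.4788, -0.023 ]), np.float64(0.0263), 566), np.float64(0.0599))
wrist lid ((array([0., 0.]), np.float64(0.0), 0), np.float64(nan))
wrist liddisc ((array([0., 0.]), np.float64(0.0), 0), np.float64(nan))
  return _methods._mean(a, axis=axis, dtype=dtype,
  ret = ret.dtype.type(ret / rcount)
```

View pics/wrist2.png

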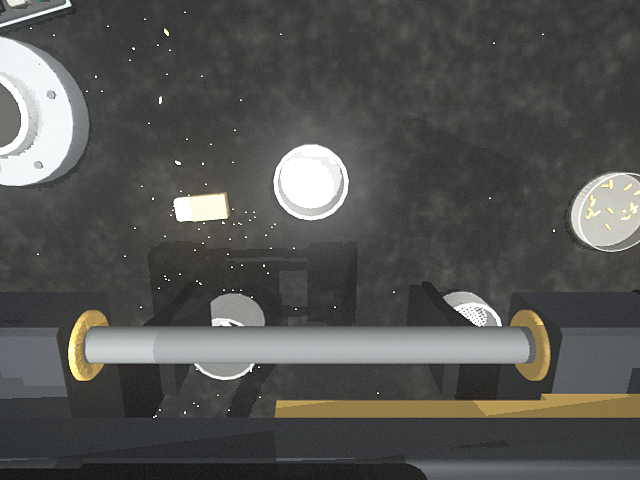

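The wrist picture shows the pan at (311,182), free-standing with the eraser (201,207) clear of the fingers. I'll go down and grip.

Request:
{"fn": "send_rows", "kwargs": {"deltas": "36 1.5 20 0 0 0 1;0 0 45 0 0 0 1;0 0 45 0 0 0 1;0 0 35 0 0 0 1;0 0 22 0 0 0 1;0 0 0 0 0 0 1;0 0 0 0 0 0 0.5;0 0 0 0 0 0 0.5;0 0 0 0 0 0 0.5;0 0 0 0 0 0 0.5", "newtons": 20}}

```text
time: 4.25
position: [0.6085, -0.0916, 0.0859]
tool_rot: [1.0, 0.0, 0.001, 0.0]
ft_force: [0.7, -0.5, 0.7]
grip_width: 0.0548
grip_force: 0.6
```

Request:
{"fn": "send_rows", "kwargs": {"deltas": "0 0 0 0 0 0 0.5;0 0 -15 0 0 0 0.5;0 0 -40 0 0 0 0.5;0 0 -50 0 0 0 0.5;0 -50 -10 0 0 0 0.5;10 -50 0 0 0 0 0.5;5 -50 0 0 0 0 0.5;0 0 0 0 0 0 0.5;0 0 0 0 0 0 0.5"}}

```text
time: 5.38
position: [0.6229, 0.0586, 0.2005]
tool_rot: [1.0, 0.001, -0.0, 0.0]
ft_force: [1.0, -0.0, -1.6]
grip_width: 0.0544
grip_force: 19.9
```

Run:
```python
from h import *
o=robot.get_obs(); p=o['position'];print(o['time'],p,o['grip_width'])
c=cam('wrist');P=pts(c); save(c,'w3')
print('held',rim(P,p[:2],p[2]-.046,p[2]-.030,.036))
print('collar',rim(P,(.657,.14),.039,.047,.036))
c=cam('top');P=pts(c);print('top collar',rim(P,(.657,.14),.039,.047,.036))
```

```text
5.375 [0.6228632  0.05856367 0.20051764] 0.05442843285633696
held ((array([0.6237, 0.0582]), np.float64(0.0262), 4541), np.float64(0.1606))
collar ((array([0.6589, 0.1408]), np.float64(0.0272), 2318), np.float64(0.0425))
top collar ((array([0., 0.]), np.float64(0.0), 0), np.float64(nan))
  return _methods._mean(a, axis=axis, dtype=dtype,
  ret = ret.dtype.type(ret / rcount)
```

View pics/w3.png

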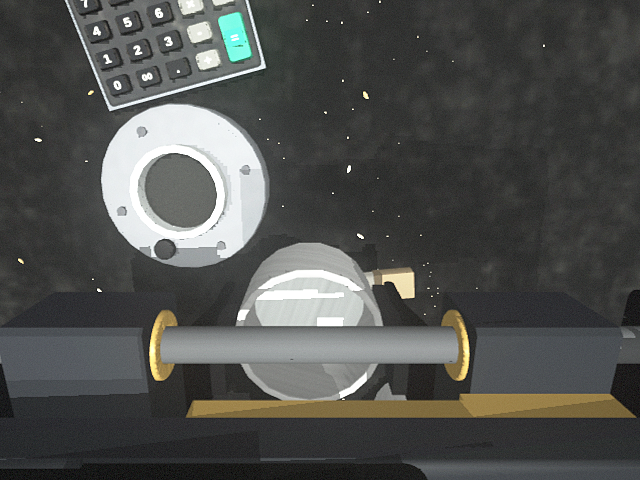

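The pan is held upright (280–350 row range, centred) and the collar is at (180,187). Next I move over it and lower.

Request:
{"fn": "send_rows", "kwargs": {"deltas": "17 -41 0 0 0 0 0.5;18 -41.5 0 0 0 0 0.5;0 0 0 0 0 0 0.5;0 0 30 0 0 0 0.5;0 0 25 0 0 0 0.5;0 0 12 0 0 0 0.5;0 0 7 0 0 0 0.5;0 0 5 0 0 0 0.5;0 0 3 0 0 0 0.5;0 0 0 0 0 0 0.5"}}

```text
time: 6.72
position: [0.6582, 0.1411, 0.1185]
tool_rot: [1.0, 0.0, 0.0, -0.0]
ft_force: [-0.5, -0.3, -1.3]
grip_width: 0.0546
grip_force: 19.9
```

Request:
{"fn": "send_rows", "kwargs": {"deltas": "0 0 1 0 0 0 0.5;0 0 0 0 0 0 0.5;0 0 0 0 0 0 0.85;0 0 0 0 0 0 0.85;0 0 0 0 0 0 0.85;0 0 -30 0 0 0 0.85;0 0 -50 0 0 0 1;-40 0 -30 0 0 0 1;0 0 0 0 0 0 1;0 0 0 0 0 0 1"}}

```text
time: 7.98
position: [0.6183, 0.141, 0.2272]
tool_rot: [1.0, 0.0, 0.0, 0.0]
ft_force: [-0.0, -0.0, -0.3]
grip_width: 0.0866
grip_force: 0.0
```

Run:
```python
from h import *
o=robot.get_obs(); p=o['position'];print(o['time'],p,o['grip_width'])
c=cam('wrist');P=pts(c); save(c,'w4')
print('pan rim',rim(P,(.658,.141),.070,.088,.036))
```

```text
7.975 [0.61830688 0.1409981  0.22720824] 0.08660307617839628
pan rim ((array([0.6586, 0.1409]), np.float64(0.026), 1679), np.float64(0.0784))
```

View pics/w4.png

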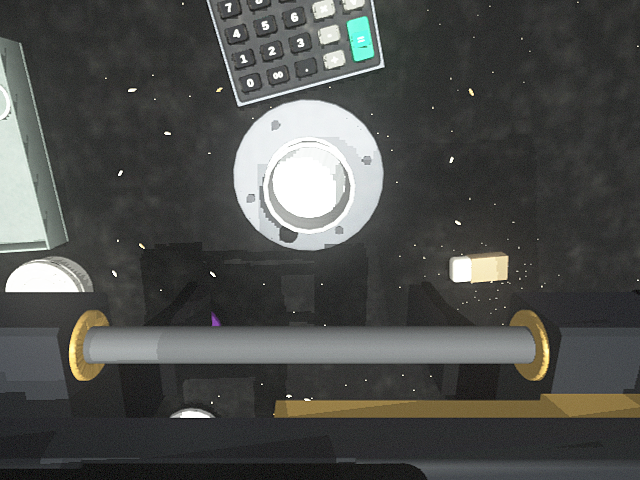

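The pan is seated: its rim is at z 0.078, centred on the collar at (308,183) in the picture. Next is the fine sieve.

Request:
{"fn": "send_rows", "kwargs": {"deltas": "-22 46 0 0 0 0 1;-22 46 0 0 0 0 1;-22 46 0 0 0 0 1;-22 46 0 0 0 0 1;-22 46 0 0 0 0 1;-22 46 0 0 0 0 1;-22 46 0 0 0 0 1;-22 46 0 0 0 0 1;0 0 0 0 0 0 1;0 0 0 0 0 0 1"}}

```text
time: 9.28
position: [0.4424, -0.2271, 0.2264]
tool_rot: [1.0, -0.0, -0.001, -0.001]
ft_force: [0.5, 0.4, -0.1]
grip_width: 0.0869
grip_force: 0.0
```

Run:
```python
from h import *
o=robot.get_obs(); p=o['position'];print(o['time'],p)
c=cam('wrist');P=pts(c)
print('fine',rim(P,(.481,-.227),.032,.042,.036)); robot
print([ (r['p'],r['box']) for r in robot.find_in('wrist','fine_sieve_mid')])
```

```text
9.275 [ 0.44238721 -0.22712802  0.22637382]
fine ((array([ 0.48  , -0.2281]), np.float64(0.0261), 1098), np.float64(0.0366))
[(0.73, [269.9, 143.4, 349.6, 224.1])]
```

Request:
{"fn": "send_rows", "kwargs": {"deltas": "37.5 1 10 0 0 0 1;0 0 50 0 0 0 1;0 0 45 0 0 0 1;0 0 28 0 0 0 1;0 0 11 0 0 0 1;0 0 0 0 0 0 1;0 0 0 0 0 0 0.5;0 0 0 0 0 0 0.5;0 0 0 0 0 0 0.5;0 0 0 0 0 0 0.5", "newtons": 20}}

```text
time: 10.62
position: [0.4799, -0.2283, 0.0838]
tool_rot: [1.0, 0.0, 0.0, 0.0]
ft_force: [0.3, -0.1, 3.9]
grip_width: 0.0563
grip_force: 20.0
```

Request:
{"fn": "send_rows", "kwargs": {"deltas": "0 0 0 0 0 0 0.5;0 0 -15 0 0 0 0.5;0 0 -45 0 0 0 0.5;0 0 -50 0 0 0 0.5;22 -46 -30 0 0 0 0.5;22 -46 0 0 0 0 0.5;22 -46 0 0 0 0 0.5;22 -46 0 0 0 0 0.5;22 -46 0 0 0 0 0.5;22 -46 0 0 0 0 0.5"}}

```text
time: 11.88
position: [0.6118, 0.0496, 0.2239]
tool_rot: [1.0, 0.0, -0.0, 0.0]
ft_force: [0.0, -0.5, -1.0]
grip_width: 0.0563
grip_force: 20.0
```

Request:
{"fn": "send_rows", "kwargs": {"deltas": "0 -30 0 0 0 0 0.5;0 0 0 0 0 0 0.5;0 0 0 0 0 0 0.5"}}

```text
time: 12.25
position: [0.6112, 0.0776, 0.2235]
tool_rot: [1.0, 0.0, -0.0, 0.0]
ft_force: [-0.0, -0.7, -1.3]
grip_width: 0.0564
grip_force: 20.0
```

Run:
```python
from h import *
o=robot.get_obs(); p=o['position'];print(o['time'],p,o['grip_width'])
c=cam('wrist');P=pts(c); save(c,'w5')
print('held',rim(P,p[:2],p[2]-.050,p[2]-.036,.036))
print('pan rim',rim(P,(.658,.141),.072,.088,.036))
```

```text
12.25 [0.61121561 0.07759688 0.22346355] 0.056418463612758374
held ((array([0.6117, 0.0773]), np.float64(0.0263), 3052), np.float64(0.1763))
pan rim ((array([0.6585, 0.1403]), np.float64(0.0261), 1887), np.float64(0.0783))
```

View pics/w5.png

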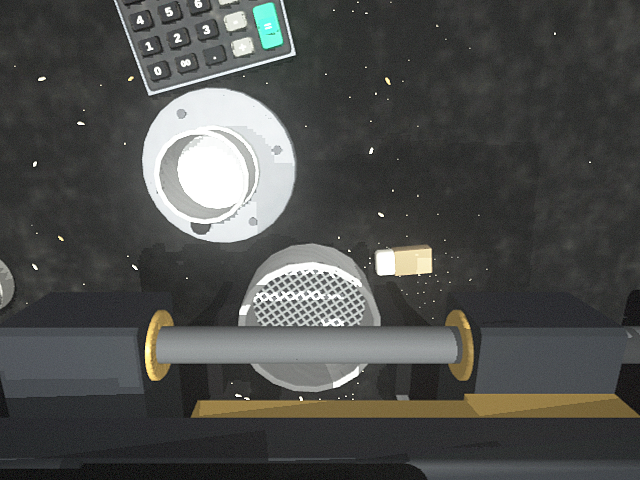

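The fine sieve (mesh) is held at (312,310) and the pan is at (208,173). I'll move over and lower.

Request:
{"fn": "send_rows", "kwargs": {"deltas": "23 -31 0 0 0 0 0.5;23.5 -32 0 0 0 0 0.5;0 0 0 0 0 0 0.5;0 0 25 0 0 0 0.5;0 0 20 0 0 0 0.5;0 0 12 0 0 0 0.5;0 0 7 0 0 0 0.5;0 0 5 0 0 0 0.5;0 0 2 0 0 0 0.5;0 0 0 0 0 0 0.5"}}

```text
time: 13.55
position: [0.6583, 0.1411, 0.1526]
tool_rot: [1.0, 0.0, 0.0, -0.0]
ft_force: [-1.1, 1.2, -1.3]
grip_width: 0.056
grip_force: 20.0
```

Request:
{"fn": "send_rows", "kwargs": {"deltas": "0 0 1 0 0 0 0.5;0 0 0 0 0 0 0.5;0 0 0 0 0 0 0.85;0 0 0 0 0 0 0.85;0 0 0 0 0 0 0.85;0 0 -25 0 0 0 0.85;0 0 -40 0 0 0 1;-40 0 -35 0 0 0 1;0 0 0 0 0 0 1;0 0 0 0 0 0 1"}}

```text
time: 14.8
position: [0.6183, 0.141, 0.2512]
tool_rot: [1.0, 0.0, 0.0, 0.0]
ft_force: [0.3, 0.1, -0.2]
grip_width: 0.0866
grip_force: 0.0
```

Run:
```python
from h import *
o=robot.get_obs(); p=o['position'];print(o['time'],p,o['grip_width'])
c=cam('wrist');P=pts(c); save(c,'w6')
print('fine rim',rim(P,(.658,.141),.095,.115,.036))
```

```text
14.8 [0.61826483 0.14096907 0.25124193] 0.08660876149358587
fine rim ((array([0.6586, 0.1409]), np.float64(0.0259), 1756), np.float64(0.1044))
```

View pics/w6.png

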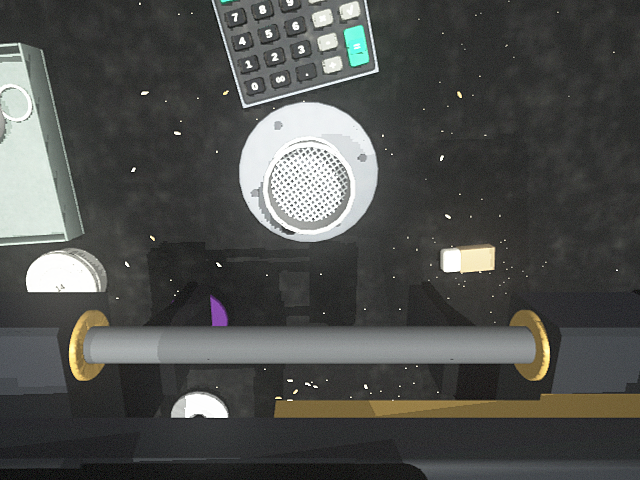

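The fine sieve is seated: its rim is at 0.104, centred at (308,187). Next is the coarse sieve.

Request:
{"fn": "send_rows", "kwargs": {"deltas": "-35 33 0 0 0 0 1;-36 33 0 0 0 0 1;-36 33 0 0 0 0 1;-36 33 0 0 0 0 1;-36 32 0 0 0 0 1;0 0 0 0 0 0 1;0 0 0 0 0 0 1"}}

```text
time: 15.72
position: [0.4403, -0.0235, 0.2508]
tool_rot: [1.0, -0.0, 0.0, -0.0]
ft_force: [0.1, -0.5, 0.2]
grip_width: 0.0873
grip_force: 0.0
```

Run:
```python
from h import *
o=robot.get_obs(); p=o['position'];print(o['time'],p)
c=cam('wrist');P=pts(c)
print('coarse',rim(P,(.479,-.023),.055,.066,.036))
print([ (r['p'],r['box']) for r in robot.find_in('wrist','coarse_sieve_mid')])
```

```text
15.725 [ 0.44028832 -0.0234563   0.2508482 ]
coarse ((array([ 0.4783, -0.0227]), np.float64(0.0261), 1126), np.float64(0.0606))
[(0.6, [268.9, 140.4, 347.4, 223.8])]
```

Request:
{"fn": "send_rows", "kwargs": {"deltas": "37.5 -1 10 0 0 0 1;0 0 50 0 0 0 1;0 0 50 0 0 0 1;0 0 33 0 0 0 1;0 0 12 0 0 0 1;0 0 0 0 0 0 1;0 0 0 0 0 0 0.5;0 0 0 0 0 0 0.5;0 0 0 0 0 0 0.5;0 0 0 0 0 0 0.5", "newtons": 20}}

```text
time: 17.08
position: [0.4769, -0.0222, 0.0968]
tool_rot: [1.0, 0.0, 0.001, 0.0]
ft_force: [-0.6, -1.8, 4.5]
grip_width: 0.0563
grip_force: 20.0
```

Request:
{"fn": "send_rows", "kwargs": {"deltas": "0 0 0 0 0 0 0.5;0 0 -15 0 0 0 0.5;0 0 -45 0 0 0 0.5;0 0 -50 0 0 0 0.5;0 0 -50 0 0 0 0.5;45 -34 0 0 0 0 0.5;45 -34 0 0 0 0 0.5;43 -33 0 0 0 0 0.5;0 0 0 0 0 0 0.5;0 0 0 0 0 0 0.5"}}

```text
time: 18.32
position: [0.6083, 0.0791, 0.2559]
tool_rot: [1.0, 0.001, -0.001, 0.0]
ft_force: [-0.1, 0.1, -1.1]
grip_width: 0.056
grip_force: 20.0
```

Run:
```python
from h import *
o=robot.get_obs(); p=o['position'];print(o['time'],p,o['grip_width'])
c=cam('wrist');P=pts(c); save(c,'w7')
print('held',rim(P,p[:2],p[2]-.042,p[2]-.029,.036))
print('fine rim',rim(P,(.658,.141),.098,.112,.036))
```

```text
18.325 [0.60825203 0.07909092 0.25592381] 0.05598611425715783
held ((array([0.6102, 0.0788]), np.float64(0.0261), 4189), np.float64(0.2191))
fine rim ((array([0.6585, 0.1403]), np.float64(0.0261), 1821), np.float64(0.1044))
```

View pics/w7.png

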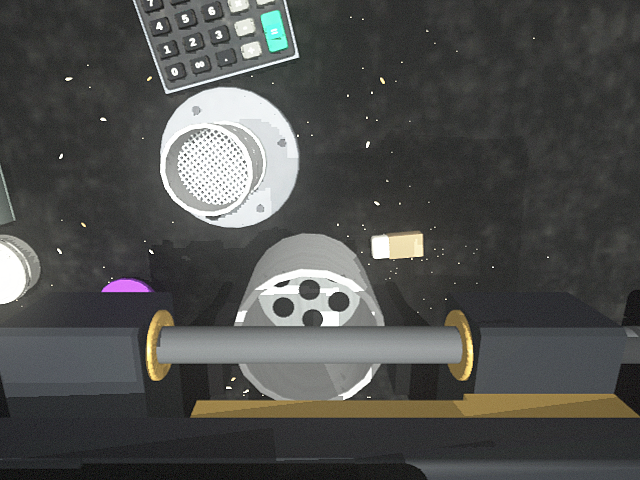

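The coarse sieve is held (holes around (310,305)) and the fine sieve is at (213,168). I'll place it the same way.

Request:
{"fn": "send_rows", "kwargs": {"deltas": "24 -31 0 0 0 0 0.5;24.5 -31 0 0 0 0 0.5;0 0 0 0 0 0 0.5;0 0 22 0 0 0 0.5;0 0 18 0 0 0 0.5;0 0 11 0 0 0 0.5;0 0 6 0 0 0 0.5;0 0 4 0 0 0 0.5;0 0 2 0 0 0 0.5;0 0 0 0 0 0 0.5"}}

```text
time: 19.62
position: [0.6582, 0.1411, 0.1935]
tool_rot: [1.0, 0.0, 0.0, -0.0]
ft_force: [0.9, -1.0, -1.2]
grip_width: 0.056
grip_force: 20.0
```

Request:
{"fn": "send_rows", "kwargs": {"deltas": "-1 0 0 0 0 0 0.5;0 0 1 0 0 0 0.5;0 0 1 0 0 0 0.5;0 0 0 0 0 0 0.5;0 0 0 0 0 0 0.5"}}

```text
time: 20.25
position: [0.6571, 0.1411, 0.1912]
tool_rot: [1.0, 0.0, 0.0, 0.0]
ft_force: [-0.5, 0.7, -0.3]
grip_width: 0.0562
grip_force: 20.0
```

Request:
{"fn": "send_rows", "kwargs": {"deltas": "0 0 0 0 0 0 0.85;0 0 0 0 0 0 0.85;0 0 0 0 0 0 0.85;0 0 -25 0 0 0 0.85;0 0 -40 0 0 0 1;-40 0 -35 0 0 0 1;0 0 0 0 0 0 1;0 0 0 0 0 0 1"}}

```text
time: 21.25
position: [0.6172, 0.141, 0.2913]
tool_rot: [1.0, 0.0, 0.0, 0.0]
ft_force: [0.2, 0.1, 0.2]
grip_width: 0.087
grip_force: 0.0
```

Run:
```python
from h import *
o=robot.get_obs(); p=o['position'];print(o['time'],p,o['grip_width'])
c=cam('wrist');P=pts(c); save(c,'w8')
print('coarse rim',rim(P,(.658,.141),.147,.165,.036))
```

```text
21.25 [0.61721755 0.14099627 0.29129725] 0.08698942746572355
coarse rim ((array([0.6584, 0.1408]), np.float64(0.026), 1818), np.float64(0.1545))
```

View pics/w8.png

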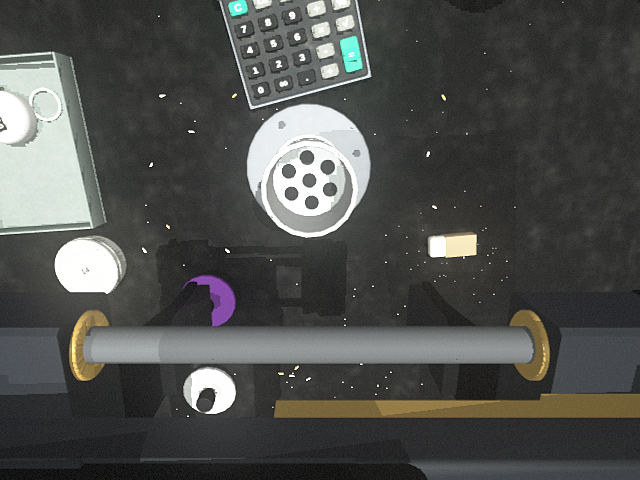

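The coarse sieve is seated: its rim is at 0.1545 at (308,187). Next I look at the steel lid.

Request:
{"fn": "send_rows", "kwargs": {"deltas": "-46 -21 0 0 0 0 1;-46 -21 0 0 0 0 1;-46 -21 0 0 0 0 1;-47 -21 15 0 0 0 1;-47 -22 25 0 0 0 1;0 0 0 0 0 0 1;0 0 0 0 0 0 1"}}

```text
time: 22.18
position: [0.3861, 0.2472, 0.2508]
tool_rot: [1.0, 0.001, 0.0, 0.0]
ft_force: [0.4, 0.1, -0.1]
grip_width: 0.0873
grip_force: 0.0
```

Run:
```python
from h import *
o=robot.get_obs(); p=o['position'];print(o['time'],p)
c=cam('wrist');P=pts(c);save(c,'w9')
print('knob',rim(P,(.423,.248),.034,.044,.016)); print('disc',rim(P,(.423,.248),.012,.021,.036))
m=(P[...,2]>.035)&(P[...,2]<.044)&(np.hypot(P[...,0]-.423,P[...,1]-.248)<.016);q=P[m];print(q.mean(0),q.min(0),q.max(0))
```

```text
22.175 [0.38611558 0.2471903  0.25077702]
knob ((array([0.4226, 0.2475]), np.float64(0.0068), 341), np.float64(0.0377))
disc ((array([0.4225, 0.2475]), np.float64(0.0232), 2126), np.float64(0.0158))
[0.42263412 0.24752655 0.03772703] [0.4136776  0.23896497 0.03519809] [0.43126406 0.25580254 0.03953203]
```

View pics/w9.png

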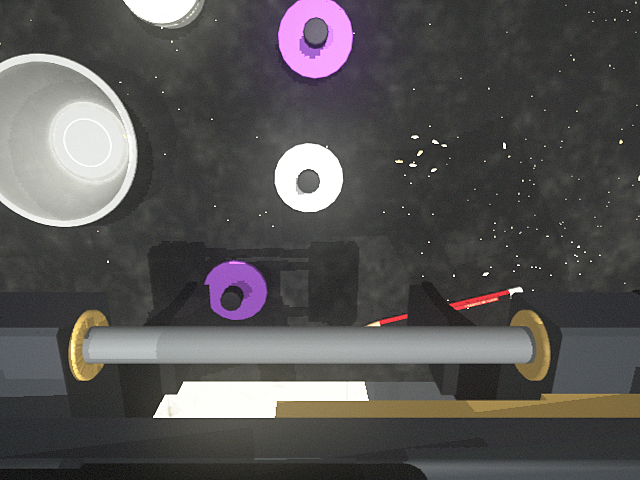

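The steel lid is at (309,178), with purple look-alikes at (316,33) and (235,290). I'll grip its knob.

Request:
{"fn": "send_rows", "kwargs": {"deltas": "36.5 0 10 0 0 0 0.5;0 0 50 0 0 0 0.5;0 0 50 0 0 0 0.5;0 0 35 0 0 0 0.5;0 0 14 0 0 0 0.5;0 0 3 0 0 0 0.5;0 0 0 0 0 0 0.5", "newtons": 25}}

```text
time: 23.1
position: [0.4226, 0.247, 0.0901]
tool_rot: [1.0, 0.0, 0.001, -0.0]
ft_force: [0.3, 0.6, -0.4]
grip_width: 0.0439
grip_force: 0.0
```

Request:
{"fn": "send_rows", "kwargs": {"deltas": "0 0 0 0 0 0 0.1;0 0 0 0 0 0 0.1;0 0 0 0 0 0 0.1;0 0 0 0 0 0 0.1"}}

```text
time: 23.6
position: [0.4217, 0.247, 0.0896]
tool_rot: [1.0, 0.0, 0.0, -0.0]
ft_force: [0.5, 0.7, 2.5]
grip_width: 0.0171
grip_force: 25.0
```

Request:
{"fn": "send_rows", "kwargs": {"deltas": "0 0 -15 0 0 0 0.1;0 0 -45 0 0 0 0.1;0 0 -50 0 0 0 0.1;0 0 -50 0 0 0 0.1;0 0 -40 0 0 0 0.1;0 0 0 0 0 0 0.1"}}

```text
time: 24.35
position: [0.4228, 0.2474, 0.2932]
tool_rot: [1.0, 0.0, 0.004, -0.001]
ft_force: [-0.6, -0.1, -0.7]
grip_width: 0.017
grip_force: 25.0
```

Request:
{"fn": "send_rows", "kwargs": {"deltas": "43 14 0 0 0 0 0.1;43 14 0 0 0 0 0.1;43 14 0 0 0 0 0.1;43 14 0 0 0 0 0.1;0 0 0 0 0 0 0.1;0 0 0 0 0 0 0.1"}}

```text
time: 25.1
position: [0.592, 0.1908, 0.2877]
tool_rot: [1.0, 0.0, -0.002, 0.0]
ft_force: [0.0, 0.9, -1.0]
grip_width: 0.0167
grip_force: 25.0
```

Run:
```python
from h import *
o=robot.get_obs(); p=o['position'];print(o['time'],p,o['grip_width'])
c=cam('wrist');P=pts(c); save(c,'w10')
for a,b in [(-.077,-.068)]:
  print('disc',rim(P,p[:2],p[2]+a,p[2]+b,.036))
m=(abs(P[...,2]-p[2]+.0726)<.006)&(np.hypot(P[...,0]-p[0],P[...,1]-p[1])<.04);q=P[m]
print(q.min(0),q.max(0),np.linalg.lstsq(np.c_[q[:,:2]-p[:2],np.ones(len(q))],q[:,2],rcond=None)[0])
print('coarse rim',rim(P,(.658,.141),.148,.162,.036))
```

```text
25.1 [0.59202662 0.19081603 0.28768848] 0.01668751202220111
disc ((array([0.595 , 0.1907]), np.float64(0.0226), 3079), np.float64(0.2139))
[0.58600835 0.16380269 0.20928634] [0.62057615 0.21794659 0.22108433] [-0.0393017   0.0146806   0.21456101]
coarse rim ((array([0.6582, 0.1413]), np.float64(0.026), 2159), np.float64(0.1545))
```

View pics/w10.png

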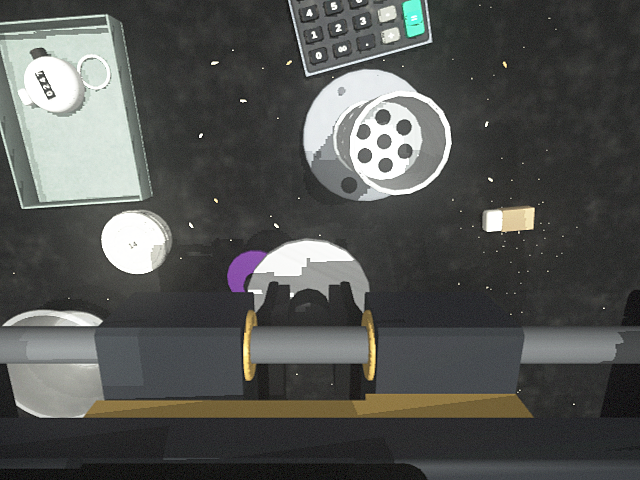

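The lid is held, its disc visible at (310,275), with the coarse rim at (400,143). I'll move over and lower.

Request:
{"fn": "send_rows", "kwargs": {"deltas": "33 25 0 0 0 0 0.1;33 25 0 0 0 0 0.1;0 0 0 0 0 0 0.1;0 0 0 0 0 0 0.1;0 0 20 0 0 0 0.1;0 0 12 0 0 0 0.1;0 0 8 0 0 0 0.1;0 0 6 0 0 0 0.1;0 0 4 0 0 0 0.1;0 0 0 0 0 0 0.1"}}

```text
time: 26.4
position: [0.6595, 0.141, 0.2391]
tool_rot: [1.0, 0.0, -0.0, -0.0]
ft_force: [-0.0, 0.9, -0.9]
grip_width: 0.0168
grip_force: 25.0
```

Request:
{"fn": "send_rows", "kwargs": {"deltas": "-1.5 0 0 0 0 0 0.1;0 0 2 0 0 0 0.1;0 0 2 0 0 0 0.1;0 0 1 0 0 0 0.1;0 0 0 0 0 0 0.1;0 0 0 0 0 0 0.1"}}

```text
time: 27.15
position: [0.6581, 0.1411, 0.2343]
tool_rot: [1.0, 0.0, 0.0, -0.0]
ft_force: [0.8, -0.8, -1.1]
grip_width: 0.0169
grip_force: 25.0
```

Request:
{"fn": "send_rows", "kwargs": {"deltas": "0 0 0.7 0 0 0 0.1;0 0 0 0 0 0 0.1;0 0 0 0 0 0 0.5;0 0 0 0 0 0 0.5;0 0 0 0 0 0 0.5;0 0 -15 0 0 0 0.5;0 0 -35 0 0 0 0.7;-40 0 -20 0 0 0 1;0 0 0 0 0 0 1;0 0 0 0 0 0 1"}}

```text
time: 28.4
position: [0.6186, 0.141, 0.3045]
tool_rot: [1.0, 0.0, 0.001, -0.0]
ft_force: [-1.0, -0.5, -0.1]
grip_width: 0.0754
grip_force: 0.0
```

Run:
```python
from h import *
o=robot.get_obs(); p=o['position'];print(o['time'],p,o['grip_width'])
c=cam('wrist');P=pts(c); save(c,'w11')
print('knob',rim(P,(.658,.141),.176,.188,.016));print('disc',rim(P,(.658,.141),.152,.168,.036))
m=(abs(P[...,2]-.16)<.006)&(np.hypot(P[...,0]-.658,P[...,1]-.141)<.035);q=P[m];print(q.min(0),q.max(0))
print('pose fit',np.linalg.lstsq(np.c_[q[:,:2]-[.658,.141],np.ones(len(q))],q[:,2],rcond=None)[0])
```

```text
28.4 [0.61859229 0.14102909 0.30448985] 0.07540551989113335
knob ((array([0.6592, 0.141 ]), np.float64(0.0068), 687), np.float64(0.1817))
disc ((array([0.6591, 0.1411]), np.float64(0.0232), 3951), np.float64(0.1598))
[0.63144982 0.1136423  0.15657366] [0.68645755 0.16857167 0.16214314]
pose fit [-1.09824317e-04 -3.62765643e-04  1.59792303e-01]
```

View pics/w11.png

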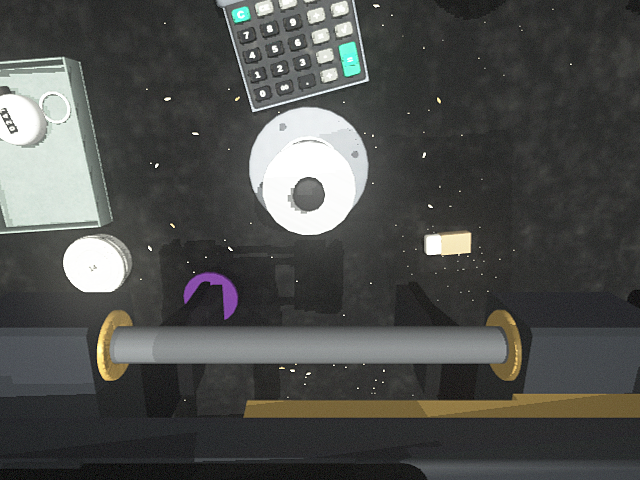

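The lid is level on the column at (309,190). Its disc top is at 0.160 and its knob top at 0.182, as expected, and the gripper is clear, so I'm handing in.

```bash
python3 -c "
from rig import robot
print(robot.hand_in())"
```

```text
the job is handed in; nothing more can be done
None
```

The sieve column (pan, fine sieve, coarse sieve, steel lid) is built on the shaker and handed in at about 28 s; every part measured at its seated height, the bystanders were not touched, and no verdict was returned.

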